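# Move the row of watches to the metal rack in the same order

### The job

The four watches on the wooden rack are waiting jobs, and their order in the row says whose they are. Move them one at a time to the seats of the empty metal rack so that, seen from the robot, they stand in the same order from left to right as they stood on the wooden rack, one on each seat, face up, well centred and flat. Set them down gently: do not drop a watch or let one come down off the pads.

Things in the scene. Friction and masses are not known exactly. Their poses are not given: they have to be found in the camera images.
- pocket_mid (a point): brass pocket watch lying face up: round case 46 mm across, 14 mm thick, white face, winding crown and wire bow standing out to 44 mm from the centre along its own +y. Under 0.15 kg. The point is the case's centre, 7 mm above its underside; z up out of the face. Starts on a pad of the wooden rack. Grip across its own x
- diver_mid (a point): steel diver's watch head without strap, face up: round case 42 mm across, 14 mm thick, black bezel and dark face, lugs along its own +y and -y (to 26 mm from the centre), small crown at 45 degrees between +x and -y. Under 0.15 kg. The point is the case's centre, 7 mm above its underside; z up out of the face. Starts on a pad of the wooden rack. Grip across its own x
- dress_mid (a point): rectangular steel dress watch head without strap, face up: case 28 mm along its own x by 40 mm along its own y, 13 mm thick, white face, short lugs along +y and -y (to 28 mm from the centre). Under 0.15 kg. The point is the case's centre, 6.5 mm above its underside; z up out of the face. Starts on a pad of the wooden rack. Grip across its own x
- movement_mid (a point): bare brass watch movement set in a round white plastic holder, face up: 36 mm across, 16 mm thick, the smallest round one. Under 0.15 kg. The point is the case's centre, 8 mm above its underside; z up out of the face. Starts on a pad of the wooden rack. Grip across its own x
- wood_rack: wooden rack that holds the watches at the start: fixed bar 70 mm (own x) by 325 mm (own y), 12 mm high, with four cork-topped round pads 34 mm across in a row along y, 85 mm apart (y = +-42.5, +-127.5 mm), tops 30 mm above the bench. Origin under the bar's middle. Stands left or right of the metal rack
- metal_rack: metal rack to be filled, empty at the start: fixed plain aluminium bar 70 mm (own x) by 325 mm (own y), 12 mm high, carrying four black rubber-topped seats in a row along its y, 85 mm apart. Origin under the bar's middle
- seat_a: one of four identical black rubber-topped round seats fixed on the metal rack: flat top 34 mm across, 30 mm above the bench, 18 mm above this origin (centre of its foot, on the bar). The letter does not tell its place in the row: find that from its position. Axes parallel to the metal rack's
- seat_b: one of four identical black rubber-topped round seats fixed on the metal rack: flat top 34 mm across, 30 mm above the bench, 18 mm above this origin (centre of its foot, on the bar). The letter does not tell its place in the row: find that from its position. Axes parallel to the metal rack's
- seat_c: one of four identical black rubber-topped round seats fixed on the metal rack: flat top 34 mm across, 30 mm above the bench, 18 mm above this origin (centre of its foot, on the bar). The letter does not tell its place in the row: find that from its position. Axes parallel to the metal rack's
- seat_d: one of four identical black rubber-topped round seats fixed on the metal rack: flat top 34 mm across, 30 mm above the bench, 18 mm above this origin (centre of its foot, on the bar). The letter does not tell its place in the row: find that from its position. Axes parallel to the metal rack's
Not all that is in view belongs to the job. Leave any red look-alike of the part that bears pocket_mid alone.

How it is judged:
At the end, for the whole second after the job is handed in: One watch on each seat of the metal rack, in the same left-to-right order as they began: face up, level within 0.12 rad, centre within 12 mm of the seat's centre, at resting height within 4 mm (each over 333 mm from its start, as the right order implies); all released, at rest ((horizontal distance between pocket_mid and seat_a below 0.012 m or horizontal distance between pocket_mid and seat_b below 0.012 m or horizontal distance between pocket_mid and seat_c below 0.012 m or horizontal distance between pocket_mid and seat_d below 0.012 m) and distance of each of pocket_mid, diver_mid, dress_mid, movement_mid from where it was at the start of the episode above 0.333 m and height (world z) of pocket_mid between 0.033 and 0.041 m and angle between each of pocket_mid, diver_mid, dress_mid, movement_mid's own z axis and vertical below 0.12 rad and linear speed of each of pocket, diver, dress, movement below 0.02 m/s and contact force between the fingers and pocket below 0.05 N and (horizontal distance between diver_mid and seat_a below 0.012 m or horizontal distance between diver_mid and seat_b below 0.012 m or horizontal distance between diver_mid and seat_c below 0.012 m or horizontal distance between diver_mid and seat_d below 0.012 m) and height (world z) of diver_mid between 0.033 and 0.041 m and contact force between the fingers and diver below 0.05 N and (horizontal distance between dress_mid and seat_a below 0.012 m or horizontal distance between dress_mid and seat_b below 0.012 m or horizontal distance between dress_mid and seat_c below 0.012 m or horizontal distance between dress_mid and seat_d below 0.012 m) and height (world z) of dress_mid between 0.0325 and 0.0405 m and contact force between the fingers and dress below 0.05 N and (horizontal distance between movement_mid and seat_a below 0.012 m or horizontal distance between movement_mid and seat_b below 0.012 m or horizontal distance between movement_mid and seat_c below 0.012 m or horizontal distance between movement_mid and seat_d below 0.012 m) and height (world z) of movement_mid between 0.034 and 0.042 m and contact force between the fingers and movement below 0.05 N); the robot touches nothing.
It fails at once if a watch was dropped: it fell freely, more than about 15 mm ((linear speed of pocket above 0.55 m/s and contact force between the fingers and pocket below 0.05 N) or (linear speed of diver above 0.55 m/s and contact force between the fingers and diver below 0.05 N) or (linear speed of dress above 0.55 m/s and contact force between the fingers and dress below 0.05 N) or (linear speed of movement above 0.55 m/s and contact force between the fingers and movement below 0.05 N)).
It fails at once if a watch came down off the pads (height (world z) of any of pocket_mid, diver_mid, dress_mid, movement_mid below 0.027 m).
It also fails if it takes over 96 s, if anything falls off the work surface, if the arm or the gripper's body presses on something with over 40 N, if the wrist force passes 120 N, or if a joint passes its speed limit or range.

### The arm

A 7-joint arm with a two-finger parallel gripper is mounted at the origin on the work surface. World frame = base frame: x ahead of the robot, y to its left, z up, the work surface at z = 0. Lengths are in m, angles in rad, forces in N, time in s.
With the tool pointing down it reaches from about 0.4 to 0.85 m from the base axis. Payload 4.5 kg.
Tool frame: the origin (TCP) lies at the very end of the fingers, on their centre line; the grasp point (between the pads) lies 19 mm behind it; z points along the fingers, y is the line along which they close (so a half turn about z gives the same grasp; the last joint's range is limited). The gripper opens to 85 mm and grips with 20 to 120 N. Pads are 22 mm wide; open, the fingers measure 114 mm over their backs; the gripper's body (76 mm by 85 mm) begins 54 mm behind the grasp point. The pads swing forward as they close: fully open they stand 13 mm farther back than shut.
Start: joints at [-1.31, 0.689, -0.195, 1.565, 0.157, 0.902, -0.215], TCP at [0.141, 0.609, 0.231] pointing down, gripper open.
Joint ranges: [-3.01, 3.01], [-0.46, 2.08], [-1.47, 1.51], [0.13, 2.56], [-1, 4.14], [0.04, 2.09], [-2.66, 2.66]. Speed limits (rad/s): [2.57, 2.57, 3.14, 3.14, 3.14, 3.14, 3.14].

### API

Orientations are given as a unit quaternion [w, x, y, z].
In Python, from workcell import observe, capture, camera_params, hand_in, search_frame, trace, landmark_of gives the robot as it stands.
- The arm moves only by the shell command python3 -m inch 'ROWS' [OPENING]. ROWS is JSON, a list of rows, each an object with "linear": the shift along the tool's x, y, z in cm, a list of three; "delta_rot": the turn, a rotation vector about the tool's x, y, z in rad, a list of three. In form: [{"linear": [x, y, z], "delta_rot": [wx, wy, wz]}, ...]. A call has 1 to 12 rows; each row is the pose to reach, as a shift and turn from the pose commanded when the call began, along the tool's axes at that moment; what a row does not reach only later rows make up. A row lasts 1/12 s, in which the tool goes at most 41.7 mm and 7.16 degrees, less where a joint would pass 70% of its speed; a pose out of reach is approached as far as the arm can. A call with a gripper value outside its range is refused whole. OPENING is the finger opening in cm, from 0 to 8.54, set as the call begins (- or left out, the last holds). The fingers move at their own pace and stop on an object; the grip force is fixed at half the most. Time passes only in rows, so rows that repeat a pose let the fingers close. It gives the time, the measured TCP pose, the force, the opening and the grip force at its end, in the units of the state.
- observe(): the state, without advancing time (a new reading comes with each control period).
- capture(name): name is "scene" or "side" or "wrist"; returns the picture (420x560x3 uint8, red, green, blue); there is no depth.
- camera_params(name): a dict with "fov_y" (degrees; the focal length in pixels is half the picture's height over the tangent of half this angle, whatever the lens; pixels are square), "cx", "cy" (the principal point, pixels), "world_from_camera" (4x4, takes a point from camera to world coordinates). Camera axes: x right, y down, z forward; pixel columns grow to the right and rows downward; lengths in m; the calibration is good to about 2 mm. A picture is of the moment at which its call begins: read the wrist's pose just before it. camera_params takes no time and is no camera call; for the wrist camera it gives the pose at the moment of the call.
- hand_in(): hands the job in; it is judged then, once.
Trained networks look in the newest picture that a camera, given by its name, has taken for a name from the list of things; names that differ only in an ending like _2 or _b are one class to them, and where a whole thing is asked for, a point or a joint stands for the part that bears it (a point fixed in the world has none). Each returns a list of dicts, best first, with "score" (0 to 1); they miss things now and then, are a little off and sometimes report something else, mostly with a low value. They report only what shows in the picture. A call takes as long as a camera call. They do not tell look-alikes from the thing itself.
- search_frame(query, camera): "location" ([column, row] in pixels, amid what is visible of it).
- trace(query, camera): "mask" (420x560 bool, what is visible of it) and "location" ([column, row] in pixels, amid what is visible of it).
- landmark_of(query, camera): "location" ([column, row] in pixels: a listed point, or the origin of a listed thing).
The state is a dict: "time_s": time; "q": joint angles; "joint_vel": joint speeds; "joint_torque": joint torques, N m; "tool_pos": TCP position; "ee_rot": TCP orientation; "wrist_force": force on the tool from outside, world axes, zero at the start; "ft_torque": the same for the moment, N m; "grip_width": opening from 0.0 (shut) to 1.0 (fully open); "grasp_force": force on a finger pad.
Only numpy, scipy, OpenCV 4.12 (cv2) and the standard library are available. Lean on these libraries where they do the work, as an engineer would, in place of code of your own. Each camera call takes 0.05 s, during which the arm holds its last target. There are 200 camera calls.

## Working session

There is one attempt and no reset: what is moved stays moved. The work goes in short steps, Python scripts to look and compute and a shell command to move; the robot and the scene stay as the last step left them, time stands still between calls to the robot, and variables do not carry over. Pictures are saved under pics/ and viewed, at most 14 in all, crops included, and the job is handed in when it is done.

```bash
ls; mkdir -p pics
cat > h.py <<'E'
import numpy as np, cv2
from workcell import *
from scipy.spatial.transform import Rotation as R
def ray(cam,px,z):
    p=camera_params(cam); f=210/np.tan(np.radians(p['fov_y'])/2); T=np.array(p['world_from_camera'])
    d=T[:3,:3]@np.array([(px[0]-p['cx'])/f,(px[1]-p['cy'])/f,1]); o=T[:3,3]
    return o+d*(z-o[2])/d[2]
def proj(cam,P):
    p=camera_params(cam); f=210/np.tan(np.radians(p['fov_y'])/2); T=np.linalg.inv(np.array(p['world_from_camera']))
    c=T[:3,:3]@np.array(P)+T[:3,3]; return np.array([f*c[0]/c[2]+p['cx'],f*c[1]/c[2]+p['cy']])
def save(cam,n):
    im=capture(cam); cv2.imwrite(f'pics/{n}.png',cv2.cvtColor(np.array(im),cv2.COLOR_RGB2BGR)); return im
Z=dict(pocket_mid=.037,diver_mid=.037,dress_mid=.0365,movement_mid=.038,seat_a=.012,wood_rack=0,metal_rack=0)
E
python3 - <<'E'
from h import *
np.set_printoptions(precision=4,suppress=True)
o=observe(); print({k:np.round(v,3) for k,v in o.items()})
for c in('scene','side','wrist'):
    save(c,c+'0'); p=camera_params(c); print(c,p['fov_y'],np.array(p['world_from_camera'])[:3].tolist())
for c in('scene','side'):
    for n in Z:
        print(c,n,[(round(r['score'],2),np.round(r['location']).tolist(),np.round(ray(c,r['location'],Z[n])[:2],4).tolist()) for r in landmark_of(n,c)[:5] if r['score']>.2])
E
```

```text
pics
{'time_s': np.float64(0.0), 'q': array([-1.31 ,  0.69 , -0.195,  1.566,  0.157,  0.902, -0.215]), 'joint_vel': array([-0.001, -0.002,  0.001, -0.   , -0.001,  0.   ,  0.001]), 'joint_torque': array([ -0.   , -53.961,  -1.267, -15.855,   0.009,   0.009,   0.   ]), 'tool_pos': array([0.14 , 0.608, 0.23 ]), 'ee_rot': array([-0.   ,  0.113,  0.994, -0.001]), 'wrist_force': array([-1.046,  0.377,  0.233]), 'ft_torque': array([-0.022,  0.033,  0.012]), 'grasp_force': np.float64(0.0), 'grip_width': np.float64(1.0)}
scene 43.139065660244086 [[0.2051764459876366, 0.8192132269093565, -0.535529938349521, 1.0312499568497517], [0.978661343790908, -0.165485258815919, 0.12180559627538602, -0.20257454049086238], [0.011162445128933652, -0.5490940884505929, -0.8356859947655912, 0.9623371991124762]]
side 47.871132067052244 [[-0.9981502128019155, -0.05098369354654032, 0.03311820761821356, 0.4092738177301048], [-0.06045334096418792, 0.774579835499304, -0.6295803935988944, 0.6480785170610927], [0.006445638041208595, -0.6304179101439168, -0.7762291622452857, 0.9070160826300276]]
wrist 63.6733744062942
[... 1023 characters left out ...]
2, -0.385]), (0.69, [323.0, 147.0], [0.3464, -0.2865]), (0.64, [286.0, 140.0], [0.4484, -0.309]), (0.45, [315.0, 127.0], [0.3689, -0.3676])]
side diver_mid [(0.58, [279.0, 163.0], [0.4609, -0.2205])]
side dress_mid [(0.74, [271.0, 210.0], [0.4696, -0.0634])]
side movement_mid [(0.76, [272.0, 187.0], [0.4718, -0.1341])]
side seat_a [(0.54, [252.0, 292.0], [0.4958, 0.1478]), (0.52, [223.0, 369.0], [0.534, 0.3175]), (0.51, [236.0, 327.0], [0.5192, 0.2302]), (0.46, [255.0, 260.0], [0.497, 0.065])]
side wood_rack [(0.9, [281.0, 183.0], [0.4524, -0.1827]), (0.73, [243.0, 314.0], [0.5102, 0.1944]), (0.51, [279.0, 159.0], [0.4641, -0.2723])]
side metal_rack [(0.72, [241.0, 309.0], [0.5152, 0.1821])]
```

View pics/scene0.png

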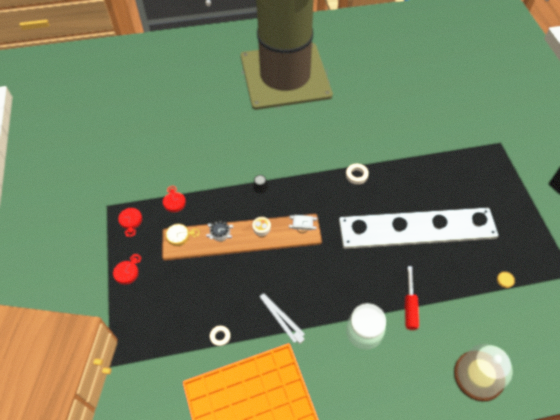

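Run:
```python
import cv2
a=cv2.imread('pics/scene0.png')[160:320,70:330]; cv2.imwrite('pics/crop0.png',cv2.resize(a,None,fx=3,fy=3,interpolation=cv2.INTER_CUBIC))
```

```text
(no output)
```

View pics/crop0.png

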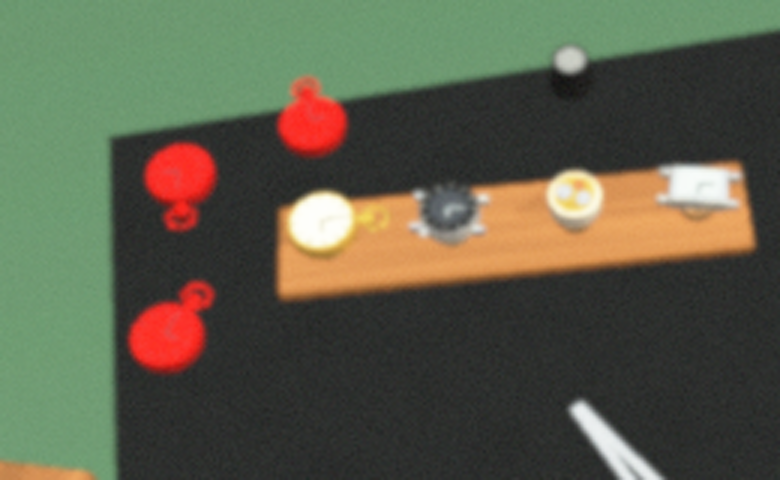

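View pics/side0.png

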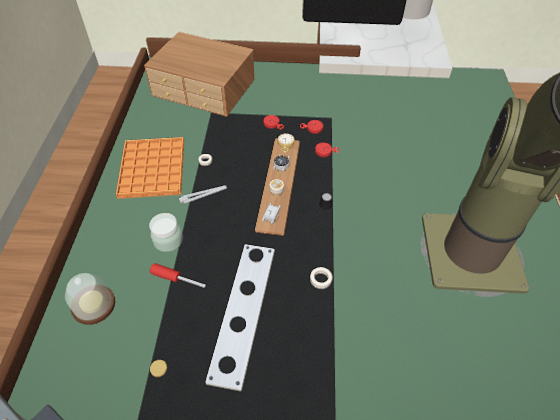

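The scene shows the wooden rack with the pocket watch at (177,233), the diver at (219,230), the movement at (261,226) and the dress watch at (302,222). The metal rack's seats run from (353,230) to (478,222). Three red pocket look-alikes lie at (130,217), (174,202) and (125,272), off the rack. The side view agrees. The crop confirms that the white-faced, brass-rimmed watch at the rack end (177,233) is the real pocket watch. Other things to mix up are the white rings at (357,174) and (220,336) for the movement, and they are ruled out because they are not on the rack.

Robot's left is +y, so the order from left to right is dress, movement, diver, pocket.

```bash
cat >> h.py <<'E'
def plan(x,y,z,yaw):
    """cm shift & rotvec in tool axes to reach TCP x,y,z pointing down with tool y at world angle yaw(deg, mod 180)"""
    o=observe(); q=o['ee_rot']; A=R.from_quat([q[1],q[2],q[3],q[0]])
    best=None
    for k in(0,180):
        a=np.radians(yaw+k); ty=np.array([np.cos(a),np.sin(a),0]); tz=np.array([0,0,-1.]); tx=np.cross(ty,tz)
        rv=(A.inv()*R.from_matrix(np.c_[tx,ty,tz])).as_rotvec()
        if best is None or np.linalg.norm(rv)<np.linalg.norm(best): best=rv
    d=A.inv().apply(np.array([x,y,z])-o['tool_pos'])
    print('linear cm',np.round(d*100,2).tolist(),'rot',np.round(best,3).tolist(),'rows>=',round(max(np.linalg.norm(d)/.0417,np.degrees(np.linalg.norm(best))/7.16),1),'t',round(float(o['time_s']),2),'tcp',np.round(o['tool_pos'],4).tolist(),'gw',round(float(o['grip_width']),3),'gf',round(float(o['grasp_force']),1))
E
python3 -c "
from h import *
plan(.49,.27,.27,-8)"
```

```text
linear cm [-41.68, -25.18, -3.87] rot [0.0, -0.0, 1.484] rows>= 11.9 t 0.85 tcp [0.1405, 0.609, 0.2313] gw 0.995 gf 0.0
```

```bash
python3 -m inch '[{"linear":[-41.7,-25.2,-3.9],"delta_rot":[0,0,1.484]},{"linear":[-41.7,-25.2,-3.9],"delta_rot":[0,0,1.484]},{"linear":[-41.7,-25.2,-3.9],"delta_rot":[0,0,1.484]},{"linear":[-41.7,-25.2,-3.9],"delta_rot":[0,0,1.484]},{"linear":[-41.7,-25.2,-3.9],"delta_rot":[0,0,1.484]},{"linear":[-41.7,-25.2,-3.9],"delta_rot":[0,0,1.484]},{"linear":[-41.7,-25.2,-3.9],"delta_rot":[0,0,1.484]},{"linear":[-41.7,-25.2,-3.9],"delta_rot":[0,0,1.484]},{"linear":[-41.7,-25.2,-3.9],"delta_rot":[0,0,1.484]},{"linear":[-41.7,-25.2,-3.9],"delta_rot":[0,0,1.484]},{"linear":[-41.7,-25.2,-3.9],"delta_rot":[0,0,1.484]},{"linear":[-41.7,-25.2,-3.9],"delta_rot":[0,0,1.484]}]'; python3 -c "
from h import *
plan(.49,.2,.27,-8)"
```

```text
time_s: 1.85
tool_pos: [0.493, 0.2661, 0.271]
ee_rot: [0.001, 0.758, 0.652, 0.001]
wrist_force: [1.5, -0.1, 0.6]
grip_width: 0.999
grasp_force: 0.0
linear cm [-6.58, 0.68, 0.11] rot [0.002, 0.0, -0.01] rows>= 1.6 t 1.85 tcp [0.493, 0.2661, 0.271] gw 0.999 gf 0.0
```

```bash
python3 -m inch '[{"linear":[-3,0,0],"delta_rot":[0,0,0]},{"linear":[-6,0,0],"delta_rot":[0,0,0]},{"linear":[-6,0,0],"delta_rot":[0,0,0]},{"linear":[-6,0,0],"delta_rot":[0,0,0]}]' >/dev/null
cat > seats.py <<'E'
from h import *
im=save('wrist','wm')
r=landmark_of('seat_a','wrist'); print([(round(x['score'],2),np.round(x['location'],1).tolist(),np.round(ray('wrist',x['location'],.012)[:2],4).tolist()) for x in r if x['score']>.3])
for x in trace('seat_a','wrist'):
    if x['score']<.3: continue
    m=np.array(x['mask']); v,u=np.nonzero(m); print('tr',round(x['score'],2),m.sum(),u.mean().round(1),v.mean().round(1),np.round(ray('wrist',(u.mean(),v.mean()),.025)[:2],4))
E
python3 seats.py; python3 -c "
from h import *
plan(.465,-.17,.27,-4.8)"
```

```text
[(0.88, [304.9, 229.4], [0.5054, 0.1431]), (0.76, [305.3, 162.5], [0.5155, 0.2256]), (0.6, [303.6, 82.3], [0.524, 0.3139])]
tr 0.91 557 306.1 294.0 [0.4964 0.0618]
tr 0.82 862 307.1 80.2 [0.5267 0.3148]
tr 0.73 596 306.5 231.1 [0.5066 0.1456]
tr 0.7 692 306.4 160.1 [0.5162 0.2304]
linear cm [-38.06, 3.58, -0.01] rot [0.0, -0.001, -0.054] rows>= 9.2 t 2.33 tcp [0.4818, 0.2119, 0.2704] gw 0.999 gf 0.0
```

View pics/wm.png

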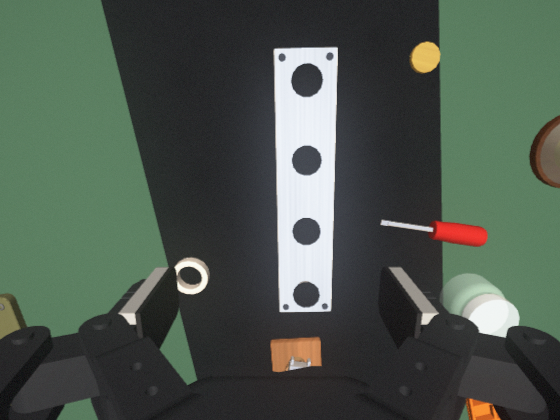

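The wrist view shows the metal rack with its four seats at (307,80), (306,160), (306,231) and (306,294). Their measured spacing is 85 mm, as it should be. The red screwdriver and the other clutter are clear of the rack.

```bash
python3 -m inch '[{"linear":[-4,0.4,0],"delta_rot":[0,0,-0.01]},{"linear":[-8,0.8,0],"delta_rot":[0,0,-0.02]},{"linear":[-12,1.2,0],"delta_rot":[0,0,-0.03]},{"linear":[-16,1.6,0],"delta_rot":[0,0,-0.04]},{"linear":[-20,2,0],"delta_rot":[0,0,-0.054]},{"linear":[-24,2.4,0],"delta_rot":[0,0,-0.054]},{"linear":[-28,2.8,0],"delta_rot":[0,0,-0.054]},{"linear":[-32,3.2,0],"delta_rot":[0,0,-0.054]},{"linear":[-36,3.5,0],"delta_rot":[0,0,-0.054]},{"linear":[-38,3.6,0],"delta_rot":[0,0,-0.054]},{"linear":[-38,3.6,0],"delta_rot":[0,0,-0.054]},{"linear":[-38,3.6,0],"delta_rot":[0,0,-0.054]}]' >/dev/null
cat > w.py <<'E'
from h import *
import sys
names=sys.argv[2:]; im=save('wrist',sys.argv[1])
for n in names:
    print(n,[(round(x['score'],2),np.round(x['location'],1).tolist(),np.round(ray('wrist',x['location'],Z[n])[:2],4).tolist()) for x in landmark_of(n,'wrist') if x['score']>.3])
    for x in trace(n,'wrist'):
        if x['score']<.3: continue
        v,u=np.nonzero(np.array(x['mask'])); P=np.array([ray('wrist',p,Z[n]+.004)[:2] for p in zip(u,v)]); m=P.mean(0)
        (c,(a,b),t)=cv2.minAreaRect((P*1000).astype(np.float32))
        print('  tr',round(x['score'],2),np.round(m,4),'rect',np.round(c,1),np.round((a,b),1),round(t,1))
E
python3 w.py ww pocket_mid diver_mid dress_mid movement_mid; python3 -c "
from h import *
plan(.467,-.061,.15,-4.8)"
```

```text
pocket_mid [(0.96, [196.8, 290.4], [0.3539, -0.2952]), (0.93, [315.8, 355.5], [0.4948, -0.4011]), (0.89, [273.4, 295.2], [0.4472, -0.3094]), (0.67, [225.3, 347.8], [0.3786, -0.3799])]
  tr 0.97 [ 0.3819 -0.3806] rect [ 383.9 -378.7] [56.1 46.4] 29.2
  tr 0.75 [ 0.4497 -0.303 ] rect [ 450. -300.] [57.9 44. ] 85.4
linear cm [10.73, -0.71, 12.03] rot [-0.0, -0.001, 0.002] rows>= 3.9 t 3.48 tcp [0.4652, -0.1687, 0.2701] gw 0.999 gf 0.0Traceback (most recent call last):
  File "w.py", line 8, in <module>
    v,u=np.nonzero(np.array(x['mask'])); P=np.array([ray('wrist',p,Z[n]+.004)[:2] for p in zip(u,v)]); m=P.mean(0)
                                                     ~~~^^^^^^^^^^^^^^^^^^^^^
  File "h.py", line 5, in ray
    p=camera_params(cam); f=210/np.tan(np.radians(p['fov_y'])/2); T=np.array(p['world_from_camera'])
ValueError: time passes only in moves, steps and waits
```

View pics/ww.png

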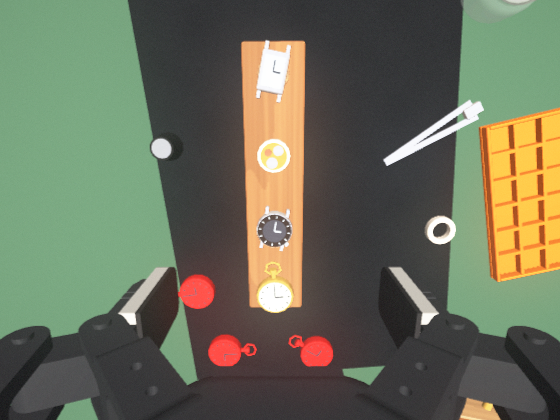

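The wrist view shows all four on the rack: dress (272,72), yawed a little; movement (273,155); diver (274,229); pocket (275,295), with its bow towards the diver. The red look-alikes lie off the rack. Next I'll vectorise the mask measurement.

```bash
cat > w.py <<'E'
from h import *
import sys
# usage: pic z_offset names : per-object landmark + mask rect; p cached
names=sys.argv[2:]; save('wrist',sys.argv[1])
p=camera_params('wrist'); f=210/np.tan(np.radians(p['fov_y'])/2); T=np.array(p['world_from_camera'])
def rays(u,v,z):
    d=T[:3,:3]@np.array([(np.atleast_1d(u)-p['cx'])/f,(np.atleast_1d(v)-p['cy'])/f,np.ones(np.size(u))]); return (T[:3,3:4]+d*(z-T[2,3])/d[2])[:2].T
for n in names:
    print(n,[(round(x['score'],2),np.round(x['location']).tolist(),np.round(rays(*x['location'],Z[n])[0],4).tolist()) for x in landmark_of(n,'wrist') if x['score']>.3])
    for x in trace(n,'wrist'):
        if x['score']<.3: continue
        m=np.array(x['mask']).astype(np.uint8); v,u=np.nonzero(m); P=rays(u,v,Z[n]+.005)
        k=cv2.getStructuringElement(cv2.MORPH_ELLIPSE,(15,15)); v2,u2=np.nonzero(cv2.morphologyEx(m,cv2.MORPH_OPEN,k)); Q=rays(u2,v2,Z[n]+.005) if len(u2) else P
        w,V=np.linalg.eigh(np.cov(P.T)); a=np.degrees(np.arctan2(V[1,1],V[0,1]))%180
        print('  tr',round(x['score'],2),[int(u.mean()),int(v.mean())],np.round(P.mean(0),4),'core',np.round(Q.mean(0),4),'long axis deg',round(a,1),'sd mm',np.round(np.sqrt(w)*1000,1))
E
python3 w.py ww2 pocket_mid diver_mid dress_mid movement_mid
```

```text
pocket_mid [(0.9, [313.0, 355.0], [0.4917, -0.4003]), (0.7, [273.0, 296.0], [0.4468, -0.3111]), (0.65, [226.0, 354.0], [0.3781, -0.389]), (0.62, [198.0, 292.0], [0.3549, -0.2977])]
  tr 0.82 [274, 293] [ 0.4487 -0.3052] core [ 0.4486 -0.3082] long axis deg 87.6 sd mm [11.1 15.1]
  tr 0.75 [313, 351] [ 0.4924 -0.3917] core [ 0.4941 -0.3927] long axis deg 139.8 sd mm [10.4 13.2]
  tr 0.75 [225, 351] [ 0.3796 -0.3816] core [ 0.3781 -0.3813] long axis deg 179.8 sd mm [11.1 12.2]
diver_mid [(0.66, [275.0, 230.0], [0.4564, -0.2246])]
  tr 0.73 [274, 231] [ 0.4554 -0.2251] core [ 0.4554 -0.2254] long axis deg 75.8 sd mm [10.5 11.9]
dress_mid [(0.83, [273.0, 74.0], [0.4683, -0.0557])]
  tr 0.57 [273, 74] [ 0.469  -0.0569] core [ 0.4689 -0.0572] long axis deg 72.1 sd mm [ 8.3 12.7]
movement_mid [(0.92, [279.0, 160.0], [0.4674, -0.1443])]
  tr 0.87 [273, 158] [ 0.4621 -0.1414] core [ 0.4621 -0.1415] long axis deg 61.8 sd mm [8.8 9.1]
```

```bash
python3 -c "
from h import *
plan(.469,-.057,.017,-18)"
```

```text
linear cm [11.38, -0.52, 25.33] rot [0.0, -0.0, 0.229] rows>= 6.7 t 3.93 tcp [0.4645, -0.1708, 0.2703] gw 0.999 gf 0.0
```

```bash
python3 -m inch '[{"linear":[3.8,-0.2,0],"delta_rot":[0,0,0.1]},{"linear":[7.6,-0.4,0],"delta_rot":[0,0,0.2]},{"linear":[11.4,-0.5,2],"delta_rot":[0,0,0.229]},{"linear":[11.4,-0.5,6],"delta_rot":[0,0,0.229]},{"linear":[11.4,-0.5,10],"delta_rot":[0,0,0.229]},{"linear":[11.4,-0.5,14],"delta_rot":[0,0,0.229]},{"linear":[11.4,-0.5,17],"delta_rot":[0,0,0.229]},{"linear":[11.4,-0.5,17],"delta_rot":[0,0,0.229]},{"linear":[11.4,-0.5,17],"delta_rot":[0,0,0.229]}]'; python3 w.py d1 dress_mid; python3 -c "
from h import *
plan(.469,-.057,.017,-18)"
```

```text
time_s: 4.68
tool_pos: [0.4684, -0.0571, 0.0996]
ee_rot: [-0.001, 0.809, 0.587, -0.001]
wrist_force: [-0.2, 0.4, -0.3]
grip_width: 1.004
grasp_force: 0.0
dress_mid [(0.55, [280.0, 229.0], [0.4708, -0.0576])]
  tr 0.8 [280, 227] [ 0.4713 -0.0556] core [ 0.4712 -0.0559] long axis deg 74.4 sd mm [ 8.4 13.8]
linear cm [-0.03, -0.2, 8.52] rot [0.004, -0.001, -0.001] rows>= 2.0 t 4.83 tcp [0.4707, -0.0573, 0.1022] gw 1.003 gf 0.0
```

View pics/d1.png

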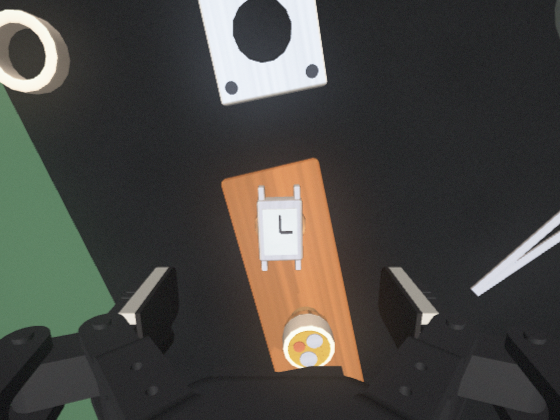

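The dress watch is at (280,229), centred between the fingers and square to them. I'll descend and grip.

```bash
python3 -m inch '[{"linear":[0,0,3],"delta_rot":[0,0,0]},{"linear":[0,0,6],"delta_rot":[0,0,0]},{"linear":[0,0,7.5],"delta_rot":[0,0,0]},{"linear":[0,0,8.2],"delta_rot":[0,0,0]},{"linear":[0,0,8.4],"delta_rot":[0,0,0]},{"linear":[0,0,8.4],"delta_rot":[0,0,0]},{"linear":[0,0,8.4],"delta_rot":[0,0,0]}]'; python3 -m inch '[{"linear":[0,0,0],"delta_rot":[0,0,0]},{"linear":[0,0,0],"delta_rot":[0,0,0]},{"linear":[0,0,0],"delta_rot":[0,0,0]},{"linear":[0,0,0],"delta_rot":[0,0,0]},{"linear":[0,0,0],"delta_rot":[0,0,0]},{"linear":[0,0,0],"delta_rot":[0,0,0]},{"linear":[0,0,0],"delta_rot":[0,0,0]},{"linear":[0,0,0],"delta_rot":[0,0,0]}]' 0;  python3 -c "
from h import *
plan(.5267,.3146,.1,-18)"
```

```text
time_s: 5.42
tool_pos: [0.4703, -0.0572, 0.0177]
ee_rot: [0.001, 0.809, 0.587, 0.001]
wrist_force: [-0.3, -0.4, -0.0]
grip_width: 1.003
grasp_force: 0.0
time_s: 6.08
tool_pos: [0.4694, -0.057, 0.017]
ee_rot: [0.0, 0.809, 0.587, 0.0]
wrist_force: [0.1, 0.7, 7.7]
grip_width: 0.363
grasp_force: 58.6
linear cm [37.11, -6.06, -8.29] rot [0.001, -0.0, -0.001] rows>= 9.2 t 6.08 tcp [0.4694, -0.057, 0.017] gw 0.363 gf 58.6
```

```bash
python3 -m inch '[{"linear":[0,0,-1],"delta_rot":[0,0,0]},{"linear":[0,0,-3],"delta_rot":[0,0,0]},{"linear":[0,0,-6],"delta_rot":[0,0,0]},{"linear":[3,-0.5,-8.2],"delta_rot":[0,0,0]},{"linear":[7,-1.2,-8.2],"delta_rot":[0,0,0]},{"linear":[11,-1.8,-8.2],"delta_rot":[0,0,0]},{"linear":[15,-2.5,-8.2],"delta_rot":[0,0,0]},{"linear":[19,-3.1,-8.2],"delta_rot":[0,0,0]}]';  python3 -c "
from h import *
plan(.5267,.3146,.1,-18)"
```

```text
time_s: 6.75
tool_pos: [0.4982, 0.1353, 0.0985]
ee_rot: [-0.0, 0.809, 0.587, -0.0]
wrist_force: [0.8, -0.7, -1.4]
grip_width: 0.31
grasp_force: 64.4
linear cm [17.93, -2.85, -0.14] rot [-0.0, -0.0, -0.001] rows>= 4.4 t 6.75 tcp [0.4982, 0.1353, 0.0985] gw 0.31 gf 64.4
```

```bash
python3 -m inch '[{"linear":[4,-0.6,0],"delta_rot":[0,0,0]},{"linear":[8,-1.3,0],"delta_rot":[0,0,0]},{"linear":[12,-1.9,0],"delta_rot":[0,0,0]},{"linear":[15.5,-2.5,0],"delta_rot":[0,0,0]},{"linear":[17.5,-2.8,0],"delta_rot":[0,0,0]},{"linear":[18,-2.9,0],"delta_rot":[0,0,0]},{"linear":[18,-2.9,0],"delta_rot":[0,0,0]},{"linear":[18,-2.9,0],"delta_rot":[0,0,0]}]'; python3 w.py d2 dress_mid seat_a;  python3 -c "
from h import *
plan(.5267,.3146,.018,-18)"
```

```text
time_s: 7.42
tool_pos: [0.5264, 0.3117, 0.098]
ee_rot: [0.0, 0.81, 0.587, -0.001]
wrist_force: [-0.1, 0.0, -0.6]
grip_width: 0.309
grasp_force: 64.4
dress_mid [(0.75, [277.0, 277.0], [0.5157, 0.2799])]
  tr 0.71 [278, 276] [0.5168 0.2818] core [0.5166 0.281 ] long axis deg 72.4 sd mm [12.3 21.3]
seat_a [(0.91, [302.0, 325.0], [0.5174, 0.2235]), (0.74, [280.0, 220.0], [0.5269, 0.3095])]
  tr 0.74 [297, 341] [0.5104 0.2144] core [0.5089 0.2142] long axis deg 118.4 sd mm [6.4 9.1]
  tr 0.69 [278, 218] [0.5271 0.3122] core [0.5271 0.3124] long axis deg 174.7 sd mm [5.9 8. ]
linear cm [0.28, -0.13, 8.04] rot [-0.0, 0.001, -0.003] rows>= 1.9 t 7.67 tcp [0.527, 0.3116, 0.0984] gw 0.305 gf 64.4
```

View pics/d2.png

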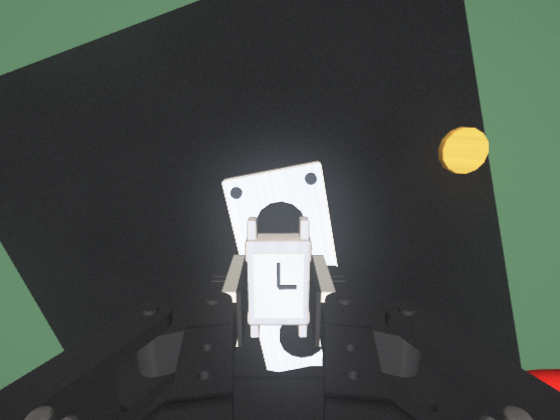

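The view shows the dress watch held level at (278,277), with the left-end seat behind it at (280,215). They line up along the approach, so I'll lower.

```bash
python3 -m inch '[{"linear":[0.2,0,3],"delta_rot":[0,0,0]},{"linear":[0.2,0,5.5],"delta_rot":[0,0,0]},{"linear":[0.2,0,7],"delta_rot":[0,0,0]},{"linear":[0.2,0,7.5],"delta_rot":[0,0,0]},{"linear":[0.2,0,7.8],"delta_rot":[0,0,0]},{"linear":[0.2,0,8.0],"delta_rot":[0,0,0]},{"linear":[0.2,0,8.0],"delta_rot":[0,0,0]},{"linear":[0.2,0,8.0],"delta_rot":[0,0,0]}]'
```

```text
time_s: 8.33
tool_pos: [0.5269, 0.3143, 0.0293]
ee_rot: [-0.002, 0.81, 0.586, 0.001]
wrist_force: [-23.6, -7.5, 84.8]
grip_width: 0.305
grasp_force: 111.6
```

```bash
python3 -m inch '[{"linear":[0,0,-0.7],"delta_rot":[0,0,0]},{"linear":[0,0,-1.1],"delta_rot":[0,0,0]},{"linear":[0,0,-1.2],"delta_rot":[0,0,0]},{"linear":[0,0,-1.2],"delta_rot":[0,0,0]}]'; python3 -c "
from h import *
for c in('side','wrist'): save(c,'e1'+c)
a=cv2.imread('pics/e1side.png'); p=proj('side',[.5267,.3146,.04]); u,v=map(int,p); print(u,v)
a=a[v-60:v+50,u-80:u+80]; b=cv2.resize(a,(560,385)); w=cv2.imread('pics/e1wrist.png')[150:420,100:460]; w=cv2.resize(w,(240,180))
o=np.zeros((385,800,3),np.uint8); o[:,:560]=b; o[:180,560:]=w; cv2.imwrite('pics/e1.png',o)"
```

```text
time_s: 8.67
tool_pos: [0.5277, 0.3149, 0.0303]
ee_rot: [0.0, 0.809, 0.587, 0.0]
wrist_force: [-0.5, 0.8, -1.1]
grip_width: 0.304
grasp_force: 66.4
225 362
```

View pics/e1.png

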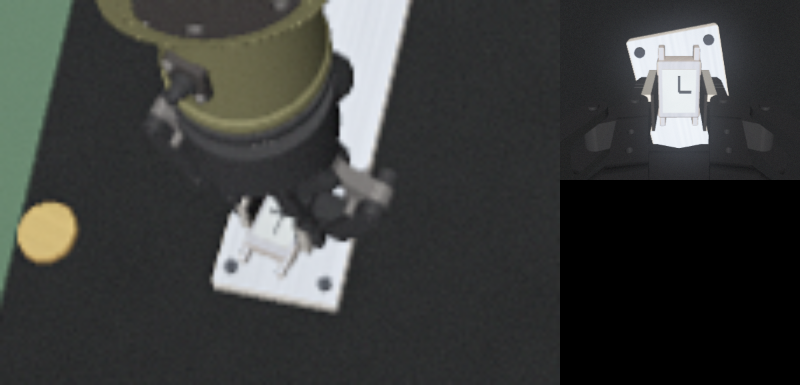

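```bash
python3 w.py e2 dress_mid
python3 - <<'E'
from h import *
from workcell import *
T=np.array(camera_params('wrist')['world_from_camera']);o=observe();q=o['ee_rot'];A=R.from_quat([q[1],q[2],q[3],q[0]])
for b in (8,13,19,24): 
    P=o['tool_pos']-A.apply([0,0,b/1000]); print(b,proj('wrist',P).round(1))
b=cv2.imread('pics/d2.png')[180:360,190:370]; a=cv2.imread('pics/e2.png')[180:360,190:370]
cv2.imwrite('pics/cmp.png',cv2.resize(np.hstack([b,a]),(800,400)))
E
```

```text
dress_mid [(0.92, [280.0, 280.0], [0.5281, 0.3147])]
  tr 0.61 [278, 278] [0.5283 0.3176] core [0.5282 0.3171] long axis deg 72.1 sd mm [ 8.1 14.1]
8 [278.7 281.3]
13 [278.7 286.8]
19 [278.7 293.9]
24 [278.7 300.4]
```

View pics/cmp.png

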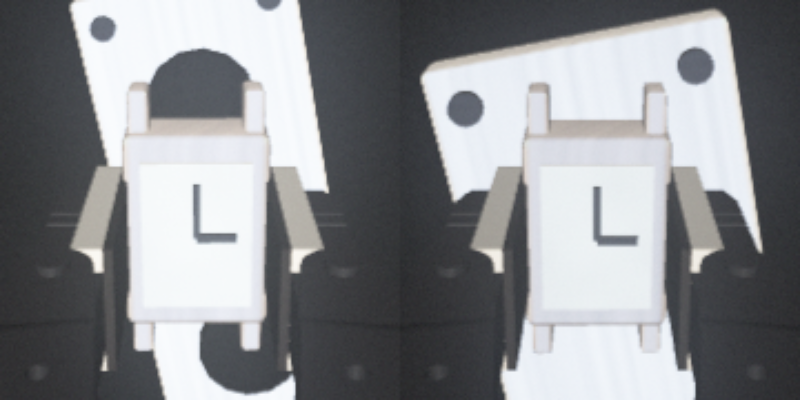

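The fingers had closed on the 34 mm cork pad below the 28 mm case, then slid up and now hold the watch level, 8 mm behind the TCP. So the seat height for this grip is TCP ≈ 0.029. For the next grasps I'll keep the tips above the pad top.

```bash
python3 -m inch '[{"linear":[0,0,0.05],"delta_rot":[0,0,0]},{"linear":[0,0,0.1],"delta_rot":[0,0,0]},{"linear":[0,0,0.1],"delta_rot":[0,0,0]}]'
```

```text
time_s: 9.17
tool_pos: [0.5277, 0.3149, 0.03]
ee_rot: [-0.0, 0.809, 0.587, -0.0]
wrist_force: [-3.0, -1.1, 15.6]
grip_width: 0.307
grasp_force: 76.0
```

```bash
python3 -m inch '[{"linear":[0,0,0],"delta_rot":[0,0,0]},{"linear":[0,0,0],"delta_rot":[0,0,0]},{"linear":[0,0,0],"delta_rot":[0,0,0]},{"linear":[0,0,0],"delta_rot":[0,0,0]},{"linear":[0,0,0],"delta_rot":[0,0,0]},{"linear":[0,0,-0.5],"delta_rot":[0,0,0]},{"linear":[0,0,-2],"delta_rot":[0,0,0]},{"linear":[0,0,-5],"delta_rot":[0,0,0]},{"linear":[0,0,-8],"delta_rot":[0,0,0]},{"linear":[0,0,-8],"delta_rot":[0,0,0]},{"linear":[0,0,-8],"delta_rot":[0,0,0]}]' 8.5; python3 w.py f1 dress_mid; python3 -c "
from h import *
plan(.462,-.1415,.115,-4.8)"
```

```text
time_s: 10.08
tool_pos: [0.5288, 0.3159, 0.1113]
ee_rot: [0.0, 0.809, 0.587, 0.002]
wrist_force: [-0.3, 0.1, -0.6]
grip_width: 0.997
grasp_force: 0.0
dress_mid [(0.71, [276.0, 228.0], [0.5253, 0.3142])]
  tr 0.75 [277, 225] [0.5271 0.3169] core [0.5269 0.3167] long axis deg 72.4 sd mm [ 8.2 13.6]
linear cm [-45.41, 8.0, -0.61] rot [-0.002, 0.001, -0.231] rows>= 11.1 t 10.23 tcp [0.5265, 0.3151, 0.1084] gw 0.997 gf 0.0
```

View pics/f1.png

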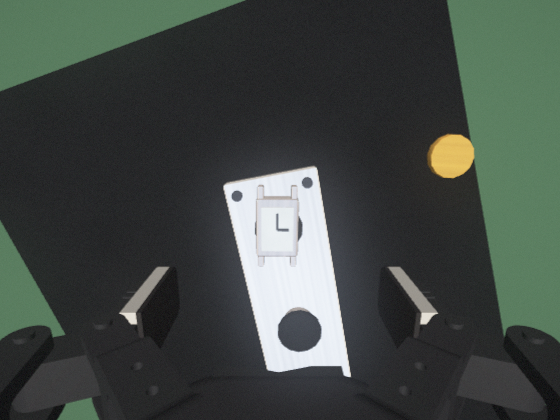

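The dress watch sits flat and centred on the left-end seat at (277,226). The movement is next.

```bash
python3 -m inch '[{"linear":[-4,0.7,-0.5],"delta_rot":[0,0,-0.05]},{"linear":[-8,1.4,-0.5],"delta_rot":[0,0,-0.1]},{"linear":[-12,2.1,-0.5],"delta_rot":[0,0,-0.15]},{"linear":[-16,2.8,-0.5],"delta_rot":[0,0,-0.2]},{"linear":[-20,3.5,-0.5],"delta_rot":[0,0,-0.23]},{"linear":[-24,4.2,-0.5],"delta_rot":[0,0,-0.23]},{"linear":[-28,4.9,-0.5],"delta_rot":[0,0,-0.23]},{"linear":[-32,5.6,-0.5],"delta_rot":[0,0,-0.23]},{"linear":[-36,6.3,-0.5],"delta_rot":[0,0,-0.23]},{"linear":[-40,7,-0.5],"delta_rot":[0,0,-0.23]},{"linear":[-43.5,7.7,-0.5],"delta_rot":[0,0,-0.23]},{"linear":[-45.4,8,-0.5],"delta_rot":[0,0,-0.23]}]' >/dev/null; python3 -m inch '[{"linear":[0,0,0],"delta_rot":[0,0,0]},{"linear":[0,0,0],"delta_rot":[0,0,0]}]'; python3 w.py m1 movement_mid; python3 -c "
from h import *
plan(.462,-.1415,.030,-4.8)"
```

```text
time_s: 11.4
tool_pos: [0.4619, -0.1422, 0.1135]
ee_rot: [-0.001, 0.738, 0.675, -0.001]
wrist_force: [-0.2, 0.9, -0.3]
grip_width: 0.991
grasp_force: 0.0
movement_mid [(0.86, [281.0, 223.0], [0.4638, -0.1401])]
  tr 0.58 [279, 223] [ 0.4628 -0.1386] core [ 0.4628 -0.1386] long axis deg 83.6 sd mm [9.  9.8]
linear cm [-0.25, -0.06, 8.37] rot [-0.001, -0.002, 0.002] rows>= 2.0 t 11.55 tcp [0.4629, -0.1392, 0.1137] gw 0.996 gf 0.0
```

```bash
python3 -m inch '[{"linear":[0,0,3],"delta_rot":[0,0,0]},{"linear":[0,0,6],"delta_rot":[0,0,0]},{"linear":[0,0,7.5],"delta_rot":[0,0,0]},{"linear":[0,0,8.2],"delta_rot":[0,0,0]},{"linear":[0,0,8.4],"delta_rot":[0,0,0]},{"linear":[0,0,8.4],"delta_rot":[0,0,0]}]'; python3 -m inch '[{"linear":[0,0,0],"delta_rot":[0,0,0]},{"linear":[0,0,0],"delta_rot":[0,0,0]},{"linear":[0,0,0],"delta_rot":[0,0,0]},{"linear":[0,0,0],"delta_rot":[0,0,0]},{"linear":[0,0,0],"delta_rot":[0,0,0]},{"linear":[0,0,0],"delta_rot":[0,0,0]},{"linear":[0,0,0],"delta_rot":[0,0,0]},{"linear":[0,0,0],"delta_rot":[0,0,0]},{"linear":[0,0,0],"delta_rot":[0,0,0]},{"linear":[0,0,0],"delta_rot":[0,0,0]}]' 0;  python3 -c "
from h import *
plan(.5166,.2302,.1,-4.8)"
```

```text
time_s: 12.05
tool_pos: [0.463, -0.1402, 0.0302]
ee_rot: [-0.0, 0.736, 0.677, 0.0]
wrist_force: [0.4, -0.6, 0.0]
grip_width: 0.994
grasp_force: 0.0
time_s: 12.88
tool_pos: [0.4633, -0.1413, 0.0313]
ee_rot: [0.001, 0.737, 0.676, 0.0]
wrist_force: [0.6, 0.8, 8.4]
grip_width: 0.395
grasp_force: 58.8
linear cm [37.46, 2.16, -6.87] rot [0.002, 0.0, -0.001] rows>= 9.1 t 12.88 tcp [0.4633, -0.1413, 0.0313] gw 0.395 gf 58.8
```

```bash
python3 -m inch '[{"linear":[0,0,-1],"delta_rot":[0,0,0]},{"linear":[0,0,-3],"delta_rot":[0,0,0]},{"linear":[0,0,-6],"delta_rot":[0,0,0]},{"linear":[3,0.2,-6.9],"delta_rot":[0,0,0]},{"linear":[7,0.4,-6.9],"delta_rot":[0,0,0]},{"linear":[11,0.6,-6.9],"delta_rot":[0,0,0]},{"linear":[15,0.9,-6.9],"delta_rot":[0,0,0]},{"linear":[19,1.1,-6.9],"delta_rot":[0,0,0]},{"linear":[23,1.3,-6.9],"delta_rot":[0,0,0]},{"linear":[27,1.6,-6.9],"delta_rot":[0,0,0]},{"linear":[31,1.8,-6.9],"delta_rot":[0,0,0]},{"linear":[34.5,2,-6.9],"delta_rot":[0,0,0]}]' >/dev/null; python3 -m inch '[{"linear":[2,0.1,0],"delta_rot":[0,0,0]},{"linear":[3,0.2,0],"delta_rot":[0,0,0]},{"linear":[3,0.2,0],"delta_rot":[0,0,0]},{"linear":[3,0.2,0],"delta_rot":[0,0,0]}]'; python3 w.py m2 movement_mid seat_a;  python3 -c "
from h import *
plan(.5166,.2302,.032,-4.8)
o=observe();q=o['ee_rot'];A=R.from_quat([q[1],q[2],q[3],q[0]])
for b in (0,4,8,12): print(b,proj('wrist',o['tool_pos']-A.apply([0,0,b/1000])).round(1))"
```

```text
time_s: 14.22
tool_pos: [0.5164, 0.2291, 0.0995]
ee_rot: [0.0, 0.737, 0.676, -0.001]
wrist_force: [0.1, -1.0, -0.2]
grip_width: 0.391
grasp_force: 59.7
movement_mid [(0.71, [283.0, 277.0], [0.5166, 0.1951]), (0.65, [285.0, 83.0], [0.5274, 0.3145])]
seat_a [(0.77, [275.0, 327.0], [0.5057, 0.1402]), (0.6, [281.0, 223.0], [0.5175, 0.2242])]
  tr 0.88 [274, 340] [0.505  0.1319] core [0.505  0.1319] long axis deg 173.0 sd mm [8.6 9.2]
  tr 0.63 [280, 223] [0.5173 0.2256] core [0.5173 0.2259] long axis deg 172.3 sd mm [6.7 9.2]
  tr 0.45 [308, 101] [0.5418 0.3045] core [0.5418 0.3045] long axis deg 46.5 sd mm [2.3 5.5]
linear cm [0.18, -0.03, 6.74] rot [-0.0, 0.001, -0.004] rows>= 1.6 t 14.47 tcp [0.5167, 0.2284, 0.0994] gw 0.389 gf 59.7
0 [278.8 273.4]
4 [278.8 277.3]
8 [278.8 281.5]
12 [278.8 285.9]
```

```bash
python3 -m inch '[{"linear":[0.1,0,2.5],"delta_rot":[0,0,0]},{"linear":[0.1,0,5],"delta_rot":[0,0,0]},{"linear":[0.1,0,6],"delta_rot":[0,0,0]},{"linear":[0.1,0,6.4],"delta_rot":[0,0,0]},{"linear":[0.1,0,6.6],"delta_rot":[0,0,0]},{"linear":[0.1,0,6.6],"delta_rot":[0,0,0]},{"linear":[0.1,0,6.6],"delta_rot":[0,0,0]}]'; python3 -m inch '[{"linear":[0,0,0.1],"delta_rot":[0,0,0]},{"linear":[0,0,0.1],"delta_rot":[0,0,0]},{"linear":[0,0,0.1],"delta_rot":[0,0,0]}]'
```

```text
time_s: 15.05
tool_pos: [0.5174, 0.2317, 0.0342]
ee_rot: [0.0, 0.737, 0.676, 0.001]
wrist_force: [0.5, 0.5, -1.3]
grip_width: 0.396
grasp_force: 59.8
time_s: 15.3
tool_pos: [0.517, 0.2318, 0.0328]
ee_rot: [0.0, 0.736, 0.676, 0.0]
wrist_force: [-0.5, 0.2, -0.3]
grip_width: 0.398
grasp_force: 59.8
```

```bash
python3 -m inch '[{"linear":[0,0,0.1],"delta_rot":[0,0,0]},{"linear":[0,0,0.1],"delta_rot":[0,0,0]},{"linear":[0,0,0.1],"delta_rot":[0,0,0]}]'|grep -E 'force|pos';python3 -m inch '[{"linear":[0,0,0.1],"delta_rot":[0,0,0]},{"linear":[0,0,0.1],"delta_rot":[0,0,0]},{"linear":[0,0,0.1],"delta_rot":[0,0,0]}]'|grep -E 'force|pos'
```

```text
tool_pos: [0.5168, 0.2318, 0.0314]
wrist_force: [1.0, 0.0, 0.7]
grasp_force: 59.9
tool_pos: [0.5168, 0.2318, 0.0313]
wrist_force: [-2.3, -1.0, 10.3]
grasp_force: 60.9
```

Contact at 10 N. I'll release, then head for the diver.

```bash
python3 -m inch '[{"linear":[0,0,0],"delta_rot":[0,0,0]},{"linear":[0,0,0],"delta_rot":[0,0,0]},{"linear":[0,0,0],"delta_rot":[0,0,0]},{"linear":[0,0,0],"delta_rot":[0,0,0]},{"linear":[0,0,0],"delta_rot":[0,0,0]},{"linear":[0,0,-0.5],"delta_rot":[0,0,0]},{"linear":[0,0,-2],"delta_rot":[0,0,0]},{"linear":[0,0,-5],"delta_rot":[0,0,0]},{"linear":[0,0,-8],"delta_rot":[0,0,0]},{"linear":[0,0,-8],"delta_rot":[0,0,0]},{"linear":[0,0,-8],"delta_rot":[0,0,0]}]' 8.5 | tail -2; python3 w.py f2 movement_mid dress_mid; python3 -c "
from h import *
plan(.4555,-.225,.115,-14)"
```

```text
grip_width: 1.0
grasp_force: 0.0
movement_mid [(0.74, [279.0, 226.0], [0.5171, 0.2312])]
  tr 0.72 [276, 225] [0.5155 0.2329] core [0.5154 0.2329] long axis deg 83.2 sd mm [8.8 9.6]
dress_mid [(0.9, [284.0, 93.0], [0.5268, 0.3145])]
  tr 0.69 [282, 91] [0.5261 0.3148] core [0.526  0.3147] long axis deg 71.7 sd mm [ 8.3 13.2]
linear cm [-45.98, -2.14, -0.53] rot [-0.002, 0.001, 0.159] rows>= 11.0 t 16.97 tcp [0.5159, 0.2313, 0.1092] gw 0.994 gf 0.0
```

```bash
python3 -m inch '[{"linear":[-4,-0.2,-0.5],"delta_rot":[0,0,0.05]},{"linear":[-8,-0.4,-0.5],"delta_rot":[0,0,0.1]},{"linear":[-12,-0.6,-0.5],"delta_rot":[0,0,0.16]},{"linear":[-16,-0.8,-0.5],"delta_rot":[0,0,0.16]},{"linear":[-20,-1,-0.5],"delta_rot":[0,0,0.16]},{"linear":[-24,-1.2,-0.5],"delta_rot":[0,0,0.16]},{"linear":[-28,-1.4,-0.5],"delta_rot":[0,0,0.16]},{"linear":[-32,-1.6,-0.5],"delta_rot":[0,0,0.16]},{"linear":[-36,-1.8,-0.5],"delta_rot":[0,0,0.16]},{"linear":[-40,-2,-0.5],"delta_rot":[0,0,0.16]},{"linear":[-44,-2.1,-0.5],"delta_rot":[0,0,0.16]},{"linear":[-46,-2.1,-0.5],"delta_rot":[0,0,0.16]}]' >/dev/null; python3 -m inch '[{"linear":[0,0,0],"delta_rot":[0,0,0]},{"linear":[0,0,0],"delta_rot":[0,0,0]}]' | head -2; python3 w.py v1 diver_mid; python3 -c "
from h import *
plan(.4555,-.225,.026,-14)"
```

```text
time_s: 18.13
tool_pos: [0.4558, -0.2263, 0.1146]
diver_mid [(0.63, [277.0, 226.0], [0.4545, -0.2259]), (0.62, [270.0, 156.0], [0.4613, -0.1791])]
  tr 0.96 [278, 222] [ 0.4564 -0.2227] core [ 0.4563 -0.2229] long axis deg 80.2 sd mm [10.5 12.2]
linear cm [-0.24, -0.07, 8.88] rot [-0.001, -0.002, 0.002] rows>= 2.1 t 18.28 tcp [0.4568, -0.2229, 0.1148] gw 0.995 gf 0.0
```

View pics/v1.png

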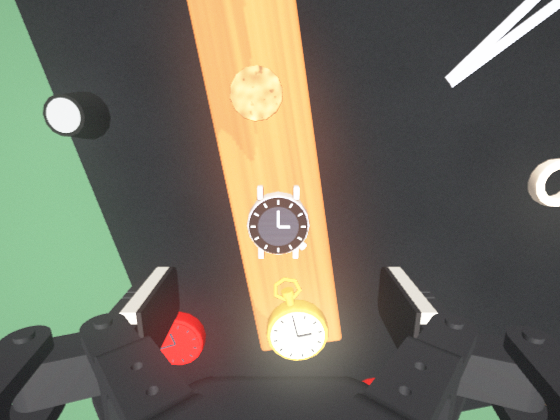

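The diver at (278,224) is square and centred, with its crown clear of the pads. The pocket watch is at (298,330) and the red look-alike at (180,340); both are clear of the fingers.

```bash
python3 -m inch '[{"linear":[-0.1,0,3],"delta_rot":[0,0,0]},{"linear":[-0.1,0,6],"delta_rot":[0,0,0]},{"linear":[-0.1,0,7.8],"delta_rot":[0,0,0]},{"linear":[-0.1,0,8.6],"delta_rot":[0,0,0]},{"linear":[-0.1,0,8.8],"delta_rot":[0,0,0]},{"linear":[-0.1,0,8.8],"delta_rot":[0,0,0]}]'|grep -E pos; python3 -m inch '[{"linear":[0,0,0],"delta_rot":[0,0,0]},{"linear":[0,0,0],"delta_rot":[0,0,0]},{"linear":[0,0,0],"delta_rot":[0,0,0]},{"linear":[0,0,0],"delta_rot":[0,0,0]},{"linear":[0,0,0],"delta_rot":[0,0,0]},{"linear":[0,0,0],"delta_rot":[0,0,0]},{"linear":[0,0,0],"delta_rot":[0,0,0]},{"linear":[0,0,0],"delta_rot":[0,0,0]},{"linear":[0,0,0],"delta_rot":[0,0,0]},{"linear":[0,0,0],"delta_rot":[0,0,0]}]' 0;  python3 -c "
from h import *
plan(.5065,.1463,.1,-14)"
```

```text
tool_pos: [0.4567, -0.225, 0.0272]
time_s: 19.62
tool_pos: [0.4569, -0.2261, 0.0285]
ee_rot: [0.001, 0.788, 0.615, 0.0]
wrist_force: [-0.2, 0.3, 7.9]
grip_width: 0.463
grasp_force: 59.4
linear cm [37.33, -4.21, -7.15] rot [0.002, 0.0, -0.001] rows>= 9.2 t 19.62 tcp [0.4569, -0.2261, 0.0285] gw 0.463 gf 59.4
```

```bash
python3 -m inch '[{"linear":[0,0,-1],"delta_rot":[0,0,0]},{"linear":[0,0,-3],"delta_rot":[0,0,0]},{"linear":[0,0,-6],"delta_rot":[0,0,0]},{"linear":[3,-0.3,-7.2],"delta_rot":[0,0,0]},{"linear":[7,-0.8,-7.2],"delta_rot":[0,0,0]},{"linear":[11,-1.2,-7.2],"delta_rot":[0,0,0]},{"linear":[15,-1.7,-7.2],"delta_rot":[0,0,0]},{"linear":[19,-2.1,-7.2],"delta_rot":[0,0,0]},{"linear":[23,-2.6,-7.2],"delta_rot":[0,0,0]},{"linear":[27,-3,-7.2],"delta_rot":[0,0,0]},{"linear":[31,-3.5,-7.2],"delta_rot":[0,0,0]},{"linear":[34.5,-3.9,-7.2],"delta_rot":[0,0,0]}]' >/dev/null; python3 -m inch '[{"linear":[2,-0.2,0],"delta_rot":[0,0,0]},{"linear":[2.8,-0.3,0],"delta_rot":[0,0,0]},{"linear":[2.8,-0.3,0],"delta_rot":[0,0,0]},{"linear":[2.8,-0.3,0],"delta_rot":[0,0,0]}]'|grep -E 'grip|force'; python3 w.py v2 diver_mid seat_a;  python3 -c "
from h import *
plan(.5065,.1463,.031,-14)"
```

```text
wrist_force: [0.5, -0.2, -0.5]
grip_width: 0.468
grasp_force: 60.6
diver_mid [(0.98, [276.0, 284.0], [0.4947, 0.1073])]
  tr 0.82 [278, 282] [0.4975 0.1097] core [0.4974 0.1091] long axis deg 78.4 sd mm [16.  19.3]
seat_a [(0.88, [293.0, 326.0], [0.4952, 0.0564]), (0.73, [279.0, 221.0], [0.5056, 0.1417])]
  tr 0.72 [279, 221] [0.5062 0.1428] core [0.5062 0.1432] long axis deg 165.6 sd mm [6.1 8.9]
  tr 0.61 [294, 343] [0.4933 0.0441] core [0.4917 0.0434] long axis deg 177.7 sd mm [6.6 9.5]
  tr 0.58 [269, 115] [0.5174 0.2131] core [0.5174 0.2131] long axis deg 3.5 sd mm [2.9 9.3]
linear cm [0.23, -0.02, 6.84] rot [-0.0, 0.001, -0.004] rows>= 1.6 t 21.2 tcp [0.5062, 0.1441, 0.0994] gw 0.469 gf 60.6
```

```bash
python3 -m inch '[{"linear":[0.1,0,2.5],"delta_rot":[0,0,0]},{"linear":[0.1,0,5],"delta_rot":[0,0,0]},{"linear":[0.1,0,6],"delta_rot":[0,0,0]},{"linear":[0.1,0,6.5],"delta_rot":[0,0,0]},{"linear":[0.1,0,6.8],"delta_rot":[0,0,0]},{"linear":[0.1,0,6.9],"delta_rot":[0,0,0]},{"linear":[0.1,0,6.9],"delta_rot":[0,0,0]}]'|grep -E 'pos|force'; python3 -m inch '[{"linear":[0,0,0.1],"delta_rot":[0,0,0]},{"linear":[0,0,0.1],"delta_rot":[0,0,0]},{"linear":[0,0,0.1],"delta_rot":[0,0,0]}]'|grep -E 'pos|force'
```

```text
tool_pos: [0.507, 0.147, 0.0309]
wrist_force: [0.3, -0.1, -0.4]
grasp_force: 60.6
tool_pos: [0.5068, 0.1473, 0.0298]
wrist_force: [-0.3, -1.7, -0.4]
grasp_force: 60.6
```

```bash
python3 -m inch '[{"linear":[0,0,0.1],"delta_rot":[0,0,0]},{"linear":[0,0,0.1],"delta_rot":[0,0,0]},{"linear":[0,0,0.1],"delta_rot":[0,0,0]}]'|grep -E 'force|pos';python3 -m inch '[{"linear":[0,0,0.1],"delta_rot":[0,0,0]},{"linear":[0,0,0.1],"delta_rot":[0,0,0]},{"linear":[0,0,0.1],"delta_rot":[0,0,0]}]'|grep -E 'force|pos'
```

```text
tool_pos: [0.5068, 0.1473, 0.0286]
wrist_force: [-0.4, -0.5, 3.1]
grasp_force: 61.2
tool_pos: [0.5067, 0.1473, 0.0285]
wrist_force: [-2.2, 0.0, 12.9]
grasp_force: 62.2
```

```bash
python3 -m inch '[{"linear":[0,0,0],"delta_rot":[0,0,0]},{"linear":[0,0,0],"delta_rot":[0,0,0]},{"linear":[0,0,0],"delta_rot":[0,0,0]},{"linear":[0,0,0],"delta_rot":[0,0,0]},{"linear":[0,0,0],"delta_rot":[0,0,0]},{"linear":[0,0,-0.5],"delta_rot":[0,0,0]},{"linear":[0,0,-2],"delta_rot":[0,0,0]},{"linear":[0,0,-5],"delta_rot":[0,0,0]},{"linear":[0,0,-8],"delta_rot":[0,0,0]},{"linear":[0,0,-8],"delta_rot":[0,0,0]},{"linear":[0,0,-8],"delta_rot":[0,0,0]}]' 8.5 | tail -2; python3 w.py f3 diver_mid movement_mid; python3 -c "
from h import *
plan(.448,-.309,.115,-2)"
```

```text
grip_width: 0.992
grasp_force: 0.0
diver_mid [(0.81, [277.0, 227.0], [0.5054, 0.1469])]
  tr 0.59 [277, 226] [0.5058 0.1485] core [0.5058 0.1482] long axis deg 83.5 sd mm [10.3 12.1]
movement_mid [(0.58, [260.0, 93.0], [0.5158, 0.2306])]
  tr 0.55 [258, 90] [0.5154 0.2314] core [0.5154 0.2314] long axis deg 159.2 sd mm [8.8 8.9]
  tr 0.5 [277, 226] [0.5059 0.1487] core [0.5059 0.1485] long axis deg 80.6 sd mm [10.3 12.1]
linear cm [-45.64, 5.46, -0.83] rot [-0.002, 0.001, -0.21] rows>= 11.0 t 23.7 tcp [0.5057, 0.147, 0.1063] gw 0.997 gf 0.0
```

```bash
python3 -m inch '[{"linear":[-4,0.5,-0.8],"delta_rot":[0,0,-0.05]},{"linear":[-8,1,-0.8],"delta_rot":[0,0,-0.1]},{"linear":[-12,1.5,-0.8],"delta_rot":[0,0,-0.15]},{"linear":[-16,2,-0.8],"delta_rot":[0,0,-0.21]},{"linear":[-20,2.5,-0.8],"delta_rot":[0,0,-0.21]},{"linear":[-24,3,-0.8],"delta_rot":[0,0,-0.21]},{"linear":[-28,3.5,-0.8],"delta_rot":[0,0,-0.21]},{"linear":[-32,4,-0.8],"delta_rot":[0,0,-0.21]},{"linear":[-36,4.5,-0.8],"delta_rot":[0,0,-0.21]},{"linear":[-40,5,-0.8],"delta_rot":[0,0,-0.21]},{"linear":[-44,5.4,-0.8],"delta_rot":[0,0,-0.21]},{"linear":[-45.6,5.5,-0.8],"delta_rot":[0,0,-0.21]}]' >/dev/null; python3 -m inch '[{"linear":[0,0,0],"delta_rot":[0,0,0]},{"linear":[0,0,0],"delta_rot":[0,0,0]}]' | head -2; python3 w.py p1 pocket_mid; python3 -c "
from h import *
plan(.448,-.309,.026,-2)"
```

```text
time_s: 24.87
tool_pos: [0.4481, -0.3094, 0.1144]
pocket_mid [(0.89, [189.0, 329.0], [0.3794, -0.3874]), (0.62, [278.0, 225.0], [0.4484, -0.3088]), (0.59, [338.0, 340.0], [0.4905, -0.4013])]
  tr 0.88 [337, 335] [ 0.4889 -0.3936] core [ 0.49   -0.3944] long axis deg 134.7 sd mm [10.  13.9]
  tr 0.88 [197, 329] [ 0.3868 -0.3847] core [ 0.3836 -0.3848] long axis deg 24.6 sd mm [10.3 13.1]
  tr 0.82 [279, 219] [ 0.4492 -0.3038] core [ 0.4492 -0.3061] long axis deg 89.1 sd mm [10.7 15.2]
  tr 0.74 [138, 222] [ 0.3557 -0.3025] core [ 0.3579 -0.3023] long axis deg 6.7 sd mm [ 9.7 14.2]
linear cm [-0.28, -0.14, 8.87] rot [-0.001, -0.002, 0.003] rows>= 2.1 t 25.02 tcp [0.4496, -0.3064, 0.1147] gw 0.994 gf 0.0
```

View pics/p1.png

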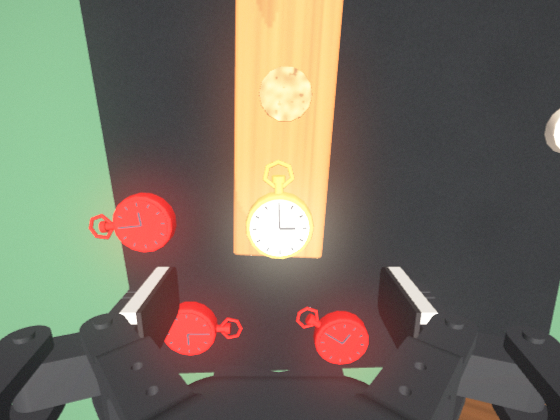

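The real pocket watch, with white face and brass rim, is at (280,226) between the fingers, and its bow is straight ahead. The red ones at (143,222), (190,328) and (341,338) stay clear by more than 10 mm.

```bash
python3 -m inch '[{"linear":[-0.2,-0.05,3],"delta_rot":[0,0,0]},{"linear":[-0.2,-0.05,6],"delta_rot":[0,0,0]},{"linear":[-0.2,-0.05,7.8],"delta_rot":[0,0,0]},{"linear":[-0.2,-0.05,8.6],"delta_rot":[0,0,0]},{"linear":[-0.2,-0.05,8.8],"delta_rot":[0,0,0]},{"linear":[-0.2,-0.05,8.8],"delta_rot":[0,0,0]}]'|grep -E pos; python3 -m inch '[{"linear":[0,0,0],"delta_rot":[0,0,0]},{"linear":[0,0,0],"delta_rot":[0,0,0]},{"linear":[0,0,0],"delta_rot":[0,0,0]},{"linear":[0,0,0],"delta_rot":[0,0,0]},{"linear":[0,0,0],"delta_rot":[0,0,0]},{"linear":[0,0,0],"delta_rot":[0,0,0]},{"linear":[0,0,0],"delta_rot":[0,0,0]},{"linear":[0,0,0],"delta_rot":[0,0,0]},{"linear":[0,0,0],"delta_rot":[0,0,0]},{"linear":[0,0,0],"delta_rot":[0,0,0]}]' 0;  python3 -c "
from h import *
plan(.4964,.0615,.1,-2)"
```

```text
tool_pos: [0.449, -0.3096, 0.0272]
time_s: 26.35
tool_pos: [0.4493, -0.3109, 0.0287]
ee_rot: [0.001, 0.719, 0.695, 0.0]
wrist_force: [-0.6, 0.9, 8.0]
grip_width: 0.512
grasp_force: 60.0
linear cm [37.38, 3.42, -7.15] rot [0.002, 0.001, -0.0] rows>= 9.2 t 26.35 tcp [0.4493, -0.3109, 0.0287] gw 0.512 gf 60.0
```

```bash
python3 -m inch '[{"linear":[0,0,-1],"delta_rot":[0,0,0]},{"linear":[0,0,-3],"delta_rot":[0,0,0]},{"linear":[0,0,-6],"delta_rot":[0,0,0]},{"linear":[3,0.3,-7.2],"delta_rot":[0,0,0]},{"linear":[7,0.6,-7.2],"delta_rot":[0,0,0]},{"linear":[11,1,-7.2],"delta_rot":[0,0,0]},{"linear":[15,1.4,-7.2],"delta_rot":[0,0,0]},{"linear":[19,1.7,-7.2],"delta_rot":[0,0,0]},{"linear":[23,2.1,-7.2],"delta_rot":[0,0,0]},{"linear":[27,2.5,-7.2],"delta_rot":[0,0,0]},{"linear":[31,2.8,-7.2],"delta_rot":[0,0,0]},{"linear":[34.5,3.2,-7.2],"delta_rot":[0,0,0]}]' >/dev/null; python3 -m inch '[{"linear":[2,0.1,0],"delta_rot":[0,0,0]},{"linear":[2.8,0.2,0],"delta_rot":[0,0,0]},{"linear":[2.8,0.2,0],"delta_rot":[0,0,0]},{"linear":[2.8,0.2,0],"delta_rot":[0,0,0]}]'|grep -E 'grip|force'; python3 w.py p2 pocket_mid seat_a;  python3 -c "
from h import *
plan(.4964,.0615,.031,-2)"
```

```text
wrist_force: [0.0, -1.3, -0.8]
grip_width: 0.514
grasp_force: 61.2
pocket_mid [(0.96, [276.0, 283.0], [0.4926, 0.0211])]
  tr 0.7 [278, 272] [0.4942 0.0306] core [0.4941 0.027 ] long axis deg 88.6 sd mm [16.4 24.4]
seat_a [(0.88, [280.0, 223.0], [0.496, 0.0555])]
  tr 0.91 [281, 223] [0.4975 0.0564] core [0.4975 0.0564] long axis deg 1.1 sd mm [ 4.7 12.2]
linear cm [0.25, 0.07, 6.84] rot [-0.0, 0.001, -0.003] rows>= 1.6 t 27.93 tcp [0.4956, 0.059, 0.0994] gw 0.511 gf 61.2
```

```bash
python3 -m inch '[{"linear":[0.1,0,2.5],"delta_rot":[0,0,0]},{"linear":[0.1,0,5],"delta_rot":[0,0,0]},{"linear":[0.1,0,6],"delta_rot":[0,0,0]},{"linear":[0.1,0,6.5],"delta_rot":[0,0,0]},{"linear":[0.1,0,6.8],"delta_rot":[0,0,0]},{"linear":[0.1,0,7.0],"delta_rot":[0,0,0]},{"linear":[0.1,0,7.0],"delta_rot":[0,0,0]}]'|grep -E 'pos|force'; python3 -m inch '[{"linear":[0,0,0.1],"delta_rot":[0,0,0]},{"linear":[0,0,0.1],"delta_rot":[0,0,0]},{"linear":[0,0,0.1],"delta_rot":[0,0,0]}]'|grep -E 'pos|force'
```

```text
tool_pos: [0.4961, 0.0618, 0.0297]
wrist_force: [-0.1, 0.5, -0.9]
grasp_force: 61.3
tool_pos: [0.496, 0.0621, 0.0288]
wrist_force: [-1.3, -0.1, -0.7]
grasp_force: 61.3
```

```bash
python3 -m inch '[{"linear":[0,0,0.1],"delta_rot":[0,0,0]},{"linear":[0,0,0.1],"delta_rot":[0,0,0]},{"linear":[0,0,0.1],"delta_rot":[0,0,0]}]'|grep -E 'force|pos'
```

```text
tool_pos: [0.496, 0.0621, 0.0286]
wrist_force: [-1.4, 0.5, 12.3]
grasp_force: 62.7
```

```bash
python3 -m inch '[{"linear":[0,0,0],"delta_rot":[0,0,0]},{"linear":[0,0,0],"delta_rot":[0,0,0]},{"linear":[0,0,0],"delta_rot":[0,0,0]},{"linear":[0,0,0],"delta_rot":[0,0,0]},{"linear":[0,0,0],"delta_rot":[0,0,0]},{"linear":[0,0,-0.5],"delta_rot":[0,0,0]},{"linear":[0,0,-2],"delta_rot":[0,0,0]},{"linear":[0,0,-5],"delta_rot":[0,0,0]},{"linear":[0,0,-9],"delta_rot":[0,0,0]},{"linear":[0,0,-13],"delta_rot":[0,0,0]},{"linear":[0,0,-17],"delta_rot":[0,0,0]},{"linear":[4,0,-20],"delta_rot":[0,0,0]}]' 8.5 | tail -2;python3 -m inch '[{"linear":[4,0,0],"delta_rot":[0,0,0]},{"linear":[7,0,0],"delta_rot":[0,0,0]},{"linear":[7,0,0],"delta_rot":[0,0,0]},{"linear":[7,0,0],"delta_rot":[0,0,0]}]' | head -2; python3 w.py f4 pocket_mid diver_mid movement_mid dress_mid
```

```text
grip_width: 0.995
grasp_force: 0.0
time_s: 30.35
tool_pos: [0.4987, 0.1676, 0.2224]
pocket_mid [(0.84, [278.0, 289.0], [0.494, 0.0575])]
  tr 0.73 [278, 283] [0.4956 0.0659] core [0.4955 0.0626] long axis deg 89.0 sd mm [10.8 15.7]
diver_mid [(0.9, [288.0, 209.0], [0.5072, 0.146])]
  tr 0.84 [287, 210] [0.5065 0.1455] core [0.5063 0.1453] long axis deg 85.5 sd mm [10.6 12.2]
movement_mid [(0.95, [299.0, 121.0], [0.5199, 0.2309])]
  tr 0.6 [296, 122] [0.5168 0.2288] core [0.5168 0.2288] long axis deg 47.5 sd mm [8.7 9. ]
dress_mid [(0.86, [304.0, 25.0], [0.5258, 0.3109])]
  tr 0.9 [306, 25] [0.5272 0.3094] core [0.5275 0.3107] long axis deg 64.9 sd mm [ 7.9 12.2]
```

View pics/f4.png

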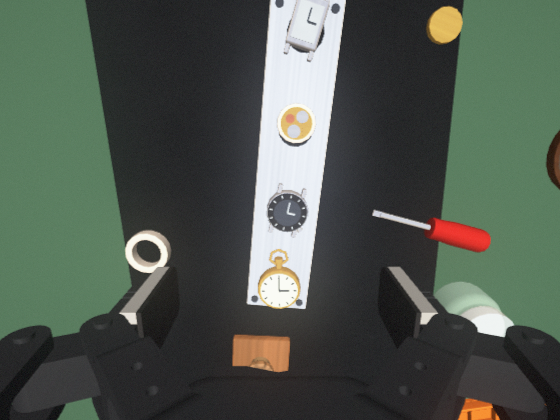

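All four are seated flat and in order: dress (305,25), movement (296,123), diver (287,211), pocket (279,287). Each measures within about 5 mm of its seat, and the arm is clear.

```bash
python3 -c "
from workcell import *
print(hand_in())"
```

```text
the job is handed in; nothing more can be done
None
```

I moved all four watches to the metal rack in their original order (dress, movement, diver, pocket from left to right) and handed the job in at about 31 s; no verdict came back, but the last picture showed each face up, flat and within about 5 mm of its seat's centre. On the first placement (dress) the wrist force reached at least 85 N, under the 120 N limit, because the watch sat lower in the fingers than I had planned; I backed off and set it down at about 16 N.

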